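# Third hand at the joint jig: set the torque dial, then press and hold a rail

### The arm

A 6-joint arm with a two-finger parallel gripper is mounted at the origin on the work surface. World frame = base frame: x ahead of the robot, y to its left, z up, the work surface at z = 0. Lengths are in m, angles in rad, forces in N, time in s.
With the tool pointing down it reaches from about 0.3 to 0.875 m from the base axis. Payload 6.4 kg.
Tool frame: the origin (TCP) lies midway between the tips of the shut fingers; the grasp point (between the pads) lies 19 mm behind it; z points along the fingers, y is the line along which they close (so a half turn about z gives the same grasp; the last joint's range is limited). The gripper opens to 85 mm and grips with 20 to 120 N. Pads are 22 mm wide; open, the fingers measure 114 mm over their backs; the gripper's body (76 mm by 85 mm) begins 54 mm behind the grasp point. The pads swing forward as they close: fully open they stand 13 mm farther back than shut.
Start: joints at [1.078, 0.181, 1.607, -0, 1.354, -0.206], TCP at [0.163, 0.552, 0.231] pointing down, gripper open.
Joint ranges: [-2.99, 2.99], [-0.89, 2.07], [0.3, 2.58], [-1.14, 4.28], [0, 2.63], [-3.12, 3.12]. Speed limits (rad/s): [2.57, 2.57, 3.01, 3.14, 3.14, 3.14].

### API

Orientations are given as a unit quaternion [w, x, y, z].
In Python, from bench import get_obs, camera, hand_in gives the robot as it stands.
- The arm moves only by the tool carry_out, never from a script. Its argument "plan" is a list that holds one entry, the list of rows, each a list of 7 numbers: the shift along the world's x, y, z in m, then the turn, a rotation vector about the world's x, y, z in rad, then the opening, from 0 (shut) to 1 (fully open). In form: [[[x, y, z, rx, ry, rz, hand], ...]]. A call has exactly 5 rows; each row is the pose to reach, as a shift and turn from the pose commanded when the call began; what a row does not reach only later rows make up. A row lasts 1/12 s, in which the tool goes at most 41.7 mm and 7.16 degrees, less where a joint would pass 70% of its speed; a pose out of reach is approached as far as the arm can. A call with a gripper value outside its range is refused whole. The fingers move at their own pace and stop on an object; the grip force is fixed at half the most. Time passes only in rows, so rows that repeat a pose let the fingers close, or fill a call up. It gives the time, the measured TCP pose, the force, the opening and the grip force at its end, in the units of the state.
- get_obs(): the state, without advancing time (a new reading comes with each control period).
- camera(name): name is "scene" or "side" or "wrist"; returns a dict with "pixels" (384x512x3 uint8, red, green, blue), "z_map" (384x512 float32, m along the optical axis (not along the pixel's ray), 0 where there is no reading), "camera_matrix" (3x3 intrinsics, pixels), "cam_to_world" (4x4, takes a point from camera to world coordinates). Camera axes: x right, y up, looking along -z (the intrinsics and any distortion apply to the point x, -y, -z); pixel columns grow to the right and rows downward; lengths in m; the calibration is good to about 2 mm. The wrist camera is an equidistant fisheye: a pixel r from the principal point sees the ray r / f radians off the axis. A picture is of the moment at which its call begins.
- hand_in(): hands the job in; it is judged then, once.
The state is a dict: "time_s": time; "q": joint angles; "dq": joint speeds; "joint_efforts": joint torques, N m; "eef_pos": TCP position; "eef_rot": TCP orientation; "wrist_force": force on the tool from outside, world axes, zero at the start; "torque": the same for the moment, N m; "opening": opening from 0.0 (shut) to 1.0 (fully open); "grasp_force": force on a finger pad.
Only numpy, scipy, OpenCV 4.12 (cv2) and the standard library are available. Lean on these libraries where they do the work, as an engineer would, in place of code of your own. Each camera call takes 0.05 s, during which the arm holds its last target. There are 200 camera calls.

### The job

I am about to screw this tray rail to its cross rail: first turn the dial on the grey torque controller so that its white pointer stands at the long mark, and let go of it. Then take the longer of the two upright light-wood rails, lay it upright on the bed of the jig and push its end squarely against the middle of the cross rail (between the two lines on its top), until the sprung carriage's pointer stands between its two marks, about 9 N, never running the carriage to its end stop. Keep it pressed steadily there for at least two seconds and finish while still holding and pressing it, with the dial left at the mark and the other two pieces of wood stock, the tape measure and the glue bottle left where they are.

Things in the scene. Friction and masses are not known exactly. Their poses are not given: they have to be found in the camera images.
- controller: grey torque controller, fixed, on the left of the table: box 130 x 130 x 70 mm, origin at the centre of its underside, dial on the middle of its top. Printed round the dial are nine marks, 30 degrees apart; the first is towards the box's -x side, the others follow clockwise seen from above. The fifth is the only long, thick one
- dial_grip (a point): point on the dial's vertical axis, 107 mm above the table, where to pinch it. The dial: a black disc with an upright bar grip 42 mm long, 14 wide, 32 high (bar top 7 mm above this point, disc 23 mm below it). Its x axis lies along the bar and turns with it; a white line on the bar's -x end is the pointer. Friction 0.03 N m; it stays where left
- dial (a joint): angle of the dial in rad, 0 to 4.2, growing clockwise seen from above; at 0 the pointer is at the first mark (towards the controller's -x). The long mark is at 120 degrees = 2.094 rad. It starts between 0.7 and 1.4
- rail: the rail to be joined: a bare light-wood bar standing on its narrow side, 140 long x 20 wide x 40 mm high, 60 to 110 g; origin at the centre of its underside, x along its length (both ends alike), z up. It starts loose on the right of the table, in one of three places among the two other pieces of stock
- jig: joint jig, fixed, mid-table: plywood bed 300 x 200 x 12 mm, origin at the centre of its underside, x pointing away from the robot to the carriage. At its +x end are two low aluminium cheeks along the sides (y = +-94 mm, from x = 30 mm on, tops 34 mm above the table) and a back block (x = 128 to 148 mm, top 46 mm); the rest of the bed is flat and free
- joint_face (a point): where the rail's end must butt: the middle of the cross rail's front face, at the height of the bed's top; same axes as the jig, x is the pushing direction. The cross rail is a darker wooden bar, 150 mm along y, 20 thick, top 52 mm above the bed, on the sprung carriage; two lines on its top, 22 mm apart, show the place. At carriage 0 it is at x = 60 mm of the jig
- carriage (a joint): travel of the sprung carriage in m along the jig's +x: 0 at rest, end stop at 0.036. Spring 500 N/m, no preload, 0.2 N friction: 0.018 m is 9 N. A small dark pointer on its left (+y) end moves over the left cheek's top, where two black marks stand for 0.012 m (6 N) and 0.024 m (12 N)
- short_rail: short upright offcut of the same bare light wood, 90 long x 20 wide x 40 mm high; origin at the centre of its underside, x along its length; not for this job
- slat: flat light-wood slat, 140 x 50 x 15 mm; origin at the centre of its underside, x along its length; not for this job
- tape_measure: tape measure 65 x 35 x 62 mm; origin at the centre of its underside; bystander
- glue: glue bottle, 56 mm across, 160 mm high; origin at the centre of its underside; bystander
There are look-alikes about, which are no part of the job. What is shaped like the rail but blue is not meant. Of the things shaped like the controller, the grey one is meant.

How it is judged:
By the outcome, as a careful person would: the job done as asked, in the order asked, and still so for the second after the job is handed in, while the arm keeps its last pose, push and grip.
It also fails if it takes over 58 s, if anything falls off the work surface, if the arm or the gripper's body presses on something with over 40 N, if the wrist force passes 120 N, or if a joint passes its speed limit or range.

## Working session

There is one attempt and no reset: what is moved stays moved. The work goes in short steps, Python scripts to look and compute and a tool call to move; the robot and the scene stay as the last step left them, time stands still between calls to the robot, and variables do not carry over. Pictures are saved under pics/ and viewed, at most 10 in all, crops included, and the job is handed in when it is done.

Besides the shell and the picture viewer there is one more tool, called after "Call:" as a command line: name --argument value ..., lists and objects as JSON in quotes. carry_out: Moves the arm, as the interface text tells. Its arguments: {"type":"object","properties":{"plan":{"type":"array","items":{"type":"array","items":{"type":"array","items":{"type":"number"}}}}},"required":["plan"]}

```bash
mkdir -p pics; python3 - <<'E'
from bench import *
import cv2,numpy as np
o=get_obs();print(o)
for n in ["scene","side"]:
    c=camera(n);np.savez(n+"0.npz",**c);cv2.imwrite(f"pics/{n}0.png",c["pixels"][:,:,::-1]);print(n,c["camera_matrix"].tolist(),c["cam_to_world"].round(3).tolist())
E
```

```text
{'time_s': 0.0, 'q': array([ 1.07770318e+00,  1.81554511e-01,  1.60800826e+00, -3.26470273e-06,
        1.35376880e+00, -2.06304831e-01]), 'dq': array([-0.00063103,  0.00103261,  0.00025577,  0.0003096 , -0.00018539,
        0.00019043]), 'joint_efforts': array([-2.09572725e-03, -4.44862962e+01, -3.51339233e+01, -5.57696094e-04,
        9.28847061e-03,  4.38511393e-05]), 'eef_pos': array([0.16237572, 0.55102949, 0.23037644]), 'eef_rot': array([-2.96392634e-04,  1.42902849e-01,  9.89736338e-01, -8.17382374e-04]), 'wrist_force': array([ 0.32959435, -0.43665377,  0.01377879]), 'torque': array([-0.02626083, -0.04766565,  0.00337673]), 'grasp_force': 0.0, 'opening': 0.9978253877084041}
scene [[362.8236699161506, 0.0, 253.89728470426766], [0.0, 362.8236699161506, 186.8573796577208], [0.0, 0.0, 1.0]] [[-0.466, -0.508, 0.724, 1.444], [0.885, -0.272, 0.379, 0.409], [0.005, 0.817, 0.576, 0.812], [0.0, 0.0, 0.0, 1.0]]
side [[409.01057262147964, 0.0, 256.23284254964244], [0.0, 409.01057262147964, 193.59055424050706], [0.0, 0.0, 1.0]] [[0.758, -0.364, 0.542, 1.281], [0.653, 0.428, -0.625, -0.968], [-0.005, 0.827, 0.562, 0.868], [0.0, 0.0, 0.0, 1.0]]
```

View pics/scene0.png

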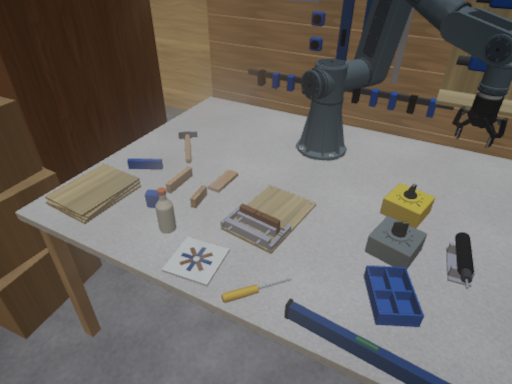

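View pics/side0.png

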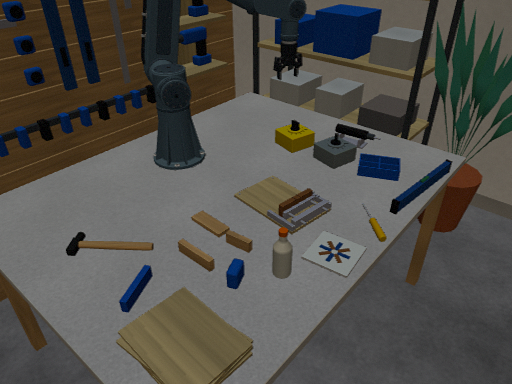

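The scene view shows the grey controller at (397,240) with its dial at (400,228), and the jig at (268,217). The long rail is at (180,179), the short one at (199,196) and the slat at (223,181). Next I measure their positions from the depth map.

```bash
cat > h.py <<'E'
import numpy as np,cv2
def pts(c):
    K=c["camera_matrix"];z=c["z_map"];v,u=np.mgrid[:z.shape[0],:z.shape[1]]
    P=np.stack([(u-K[0,2])/K[0,0]*z,-(v-K[1,2])/K[1,1]*z,-z],-1)
    T=c["cam_to_world"];W=P@T[:3,:3].T+T[:3,3];W[z==0]=np.nan
    return W
def ray(c,u,v,h):
    K=c["camera_matrix"];T=c["cam_to_world"];d=T[:3,:3]@np.array([(u-K[0,2])/K[0,0],-(v-K[1,2])/K[1,1],-1]);o=T[:3,3]
    return o+d*(h-o[2])/d[2]
def rect(p):
    (c,s,a)=cv2.minAreaRect((p[:,:2]*1000).astype(np.float32));b=cv2.boxPoints((c,s,a))
    e=[b[1]-b[0],b[2]-b[1]];e=max(e,key=np.linalg.norm);return np.round(c,1),np.round(s,1),round(np.degrees(np.arctan2(e[1],e[0])),1),len(p)
def blobs(W,lo,hi,xy=(.2,.95,-.6,.7),mn=12,col=None):
    m=(W[...,2]>lo)&(W[...,2]<hi)&(W[...,0]>xy[0])&(W[...,0]<xy[1])&(W[...,1]>xy[2])&(W[...,1]<xy[3])
    if col is not None:m&=col
    n,l,st,ce=cv2.connectedComponentsWithStats(m.astype(np.uint8),connectivity=4)
    for i in range(1,n):
        if st[i,4]>=mn:yield ce[i].round(),rect(W[l==i]),np.median(W[l==i][:,2]).round(4)
E
python3 - <<'E'
from h import *
for n in ["scene","side"]:
    c=dict(np.load(n+"0.npz"));W=pts(c)
    for lo,hi in [(.008,.0135),(.0135,.02),(.034,.046),(.058,.068),(.066,.075),(.105,.12)]:
        print(n,lo,hi)
        for b in blobs(W,lo,hi,(.2,.95,-.6,.7)):print("  ",*b)
E
```

```text
scene 0.008 0.0135
   [148. 167.] (array([ 517. , -571.2]), array([ 8.7, 37.3]), np.float32(-62.2), 15) 0.0103
   [225. 184.] (array([ 473.9, -227. ]), array([ 6.1, 39.7]), np.float32(-7.2), 14) 0.0112
   [132. 189.] (array([ 666.8, -521.4]), array([12.4, 79. ]), np.float32(-3.2), 41) 0.0107
   [274. 194.] (array([445.2, -30.8]), array([49.8, 15.9]), np.float32(31.0), 23) 0.0122
   [266. 196.] (array([462.6, -50.3]), array([58.2, 28.6]), np.float32(34.6), 30) 0.0127
   [281. 196.] (array([443.6,  -4.8]), array([31.1, 11.7]), np.float32(83.9), 15) 0.0128
   [116. 200.] (array([ 746.9, -522.7]), array([ 6.9, 43.5]), np.float32(-2.4), 20) 0.011
   [291. 201.] (array([450.5,  45. ]), array([41.4, 24.7]), np.float32(16.9), 27) 0.0125
   [264. 202.] (array([508.6, -41.5]), array([45. , 30.9]), np.float32(80.4), 32) 0.0123
   [275. 200.] (array([476.4, -12.7]), array([24.2, 10.9]), np.float32(24.9), 13) 0.0118
   [285. 204.] (array([481.6,  29.6]), array([61.6, 21.4]), np.float32(40.0), 32) 0.0126
   [278. 207.] (array([506.3,  18.2]), array([18.8, 18.7]), np.float32(7.7), 14) 0.0128
   [29
[... 14469 characters left out ...]
), np.float32(39.1), 32) 0.0628
side 0.066 0.075
   [295. 132.] (array([312. , 414.7]), array([131.5, 135.7]), np.float32(-15.3), 276) 0.0702
   [353. 129.] (array([505.1, 593.1]), array([155.8,  38.5]), np.float32(4.8), 98) 0.0707
   [335. 146.] (array([524.2, 414. ]), array([132.6, 131.3]), np.float32(75.2), 341) 0.07
   [282. 260.] (array([ 781.2, -282.8]), array([50.8, 19.5]), np.float32(39.4), 44) 0.0707
side 0.105 0.12
   [295. 122.] (array([312.3, 416.7]), array([16.6, 42.9]), np.float32(-19.8), 25) 0.1121
   [336. 136.] (array([523.8, 413.3]), array([13.2, 47.2]), np.float32(-64.4), 23) 0.1122
   [283. 246.] (array([ 771.3, -272.5]), array([47.9, 34.9]), np.float32(23.1), 109) 0.1116
```

Call:
carry_out --plan '[[[0.035, -0.013, 0, 0, 0, -0.1, 1], [0.07, -0.026, 0, 0, 0, -0.2, 1], [0.105, -0.039, 0, 0, 0, -0.3, 1], [0.14, -0.052, 0, 0, 0, -0.4, 1], [0.18, -0.065, 0, 0, 0, -0.5, 1]]]'

```text
time_s: 0.52
eef_pos: [0.3428, 0.4858, 0.2309]
eef_rot: [-0.0, 0.385, 0.923, -0.0]
wrist_force: [-0.5, 2.9, 0.4]
opening: 0.996
grasp_force: 0.0
```

Call:
carry_out --plan '[[[0.035, -0.013, 0, 0, 0, -0.1, 1], [0.07, -0.026, 0, 0, 0, -0.2, 1], [0.105, -0.039, 0, 0, 0, -0.3, 1], [0.14, -0.055, 0, 0, 0, -0.36, 1], [0.16, -0.07, 0, 0, 0, -0.36, 1]]]'

```text
time_s: 0.93
eef_pos: [0.5054, 0.4149, 0.2305]
eef_rot: [0.0, 0.545, 0.839, -0.0]
wrist_force: [-0.8, 0.1, 0.2]
opening: 0.999
grasp_force: 0.0
```

```bash
python3 - <<'E'
from bench import *
import cv2,numpy as np
o=get_obs();print(o["time_s"],o["eef_pos"],o["eef_rot"],o["q"])
c=camera("wrist");np.savez("wrist1.npz",**c);cv2.imwrite("pics/w1.png",c["pixels"][:,:,::-1]);print(c["camera_matrix"].tolist(),c["cam_to_world"].round(3).tolist())
E
```

```text
0.9333 [0.50542399 0.41486047 0.2305388 ] [ 3.08445601e-04  5.44645734e-01  8.38666147e-01 -1.51382083e-04] [ 5.06502702e-01  3.53979147e-01  1.39430016e+00 -6.97794099e-04
  1.39329135e+00  8.77629396e-02]
[[297.3186396354542, 0.0, 253.36737725265533], [0.0, 297.3186396354542, 188.61827241033055], [0.0, 0.0, 1.0]] [[0.913, -0.387, -0.124, 0.474], [0.407, 0.87, 0.279, 0.486], [-0.0, -0.306, 0.952, 0.373], [0.0, 0.0, 0.0, 1.0]]
```

View pics/w1.png

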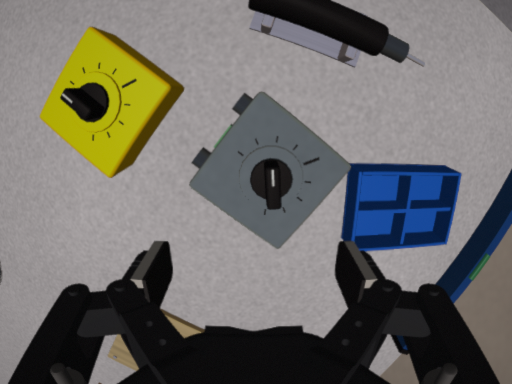

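The wrist view shows the dial at about (271,180). Its white pointer faces up in the picture (273,178), and the long mark is at (312,161). Next I measure those angles precisely.

```bash
cat >> h.py <<'E'
def fray(c,u,v,h):
    K=c["camera_matrix"];T=c["cam_to_world"];x=np.atleast_1d(u)-K[0,2];y=np.atleast_1d(v)-K[1,2];r=np.hypot(x,y)+1e-9;t=r/K[0,0]
    d=np.stack([np.sin(t)*x/r,-np.sin(t)*y/r,-np.cos(t)],-1)@T[:3,:3].T;o=T[:3,3]
    return o+d*((h-o[2])/d[:,2])[:,None]
E
python3 - <<'E'
from h import *
c=dict(np.load("wrist1.npz"));g=cv2.cvtColor(c["pixels"],cv2.COLOR_RGB2GRAY)
roi=np.zeros_like(g);cv2.circle(roi,(271,180),52,1,-1)
m=((g<55)&(roi>0)).astype(np.uint8)
n,l,st,ce=cv2.connectedComponentsWithStats(m)
def axis(p):
    q=p[:,:2]-p[:,:2].mean(0);w,v=np.linalg.eigh(q.T@q);return np.degrees(np.arctan2(v[1,1],v[0,1]))
for i in range(1,n):
    if st[i,4]<6:continue
    v,u=np.nonzero(l==i);p=fray(c,u,v,.0703);print(ce[i].round(1),st[i,4],p.mean(0).round(4),axis(p).round(1))
m=((g>120)&(roi>0)).astype(np.uint8);m[:, :255]=0;m[:,290:]=0
v,u=np.nonzero(m);p=fray(c,u,v,.114);print("white",len(u),u.mean(),v.mean(),p.mean(0).round(4),axis(p))
# grey box top outline
m=(abs(c["pixels"].astype(int).max(2)-c["pixels"].min(2))<30)&(g>60)&(g<120)
print(g[200,230],g[150,250],g[100,300])
K=cv2.morphologyEx(m.astype(np.uint8),cv2.MORPH_OPEN,np.ones((3,3)))
n,l,st,ce=cv2.connectedComponentsWithStats(K);i=l[200,230];cn=max(cv2.findContours((l==i).astype(np.uint8),0,1)[0],key=cv2.contourArea)[:,0]
p=fray(c,cn[:,0],cn[:,1],.07);print(rect(p))
E
```

```text
[271.  181.1] 1439 [0.5271 0.4125 0.0703] 121.5
[310.9 160.9] 38 [0.5562 0.4501 0.0703] 45.8
white 32 272.5 177.5 [0.5191 0.4269 0.114 ] 115.05974969104761
96 96 162
(array([523.2, 418.4]), array([128.2, 129.8]), np.float32(-14.1), 366)
```

Call:
carry_out --plan '[[[0.02, -0.001, -0.03, 0, 0, 0.015, 1], [0.021, -0.001, -0.065, 0, 0, 0.015, 1], [0.021, -0.001, -0.09, 0, 0, 0.015, 1], [0.021, -0.001, -0.1, 0, 0, 0.015, 1], [0.021, -0.001, -0.1, 0, 0, 0.015, 1]]]'

```text
time_s: 1.4
eef_pos: [0.5208, 0.4145, 0.1272]
eef_rot: [-0.002, 0.536, 0.844, -0.003]
wrist_force: [-0.5, 0.1, 0.5]
opening: 1.001
grasp_force: 0.0
```

Call:
carry_out --plan '[[[0.002, 0, -0.02, 0, 0, 0, 1], [0.002, 0, -0.04, 0, 0, 0, 1], [0.002, 0, -0.04, 0, 0, 0, 1], [0.002, 0, -0.04, 0, 0, 0, 1], [0.002, 0, -0.04, 0, 0, 0, 1]]]'

```text
time_s: 1.82
eef_pos: [0.5262, 0.4165, 0.0937]
eef_rot: [0.001, 0.536, 0.844, 0.001]
wrist_force: [0.9, 0.7, 0.7]
opening: 0.999
grasp_force: 0.0
```

```bash
python3 - <<'E'
from bench import *
from h import *
o=get_obs();print(o["time_s"],o["eef_pos"],o["eef_rot"],o["wrist_force"])
c=camera("wrist");cv2.imwrite("pics/w2.png",c["pixels"][:,:,::-1]);o=get_obs();print(o["eef_pos"])
E
```

```text
1.8167 [0.52621473 0.41650829 0.09368297] [7.03070316e-04 5.36019531e-01 8.44204305e-01 1.28771810e-03] [0.89901957 0.67765389 0.7229865 ]
[0.52641933 0.41655973 0.09391782]
```

View pics/w2.png

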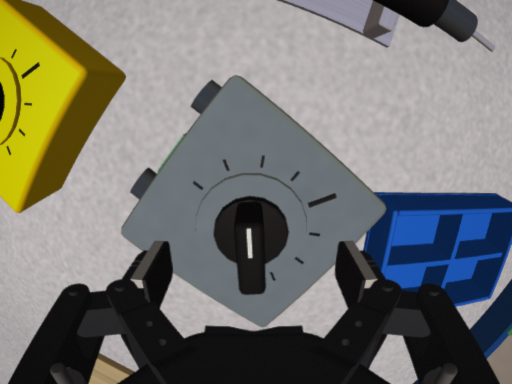

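The bar sits between the open fingers, with the bar at x≈250 and the fingers centred at about 254. I close on it.

Call:
carry_out --plan '[[[0, 0, -0.003, 0, 0, 0, 1], [0, 0, -0.003, 0, 0, 0, 0.6], [0, 0, -0.003, 0, 0, 0, 0], [0, 0, -0.003, 0, 0, 0, 0], [0, 0, -0.003, 0, 0, 0, 0]]]'

```text
time_s: 2.28
eef_pos: [0.5254, 0.4157, 0.0885]
eef_rot: [0.0, 0.536, 0.844, 0.0]
wrist_force: [0.3, 0.5, -0.5]
opening: 0.452
grasp_force: 0.0
```

Call:
carry_out --plan '[[[0, 0, 0, 0, 0, 0, 0], [0, 0, 0, 0, 0, 0, 0], [0, 0, 0, 0, 0, 0, 0], [0, 0, 0, 0, 0, 0, 0], [0, 0, 0, 0, 0, 0, 0]]]'

```text
time_s: 2.7
eef_pos: [0.525, 0.4157, 0.0884]
eef_rot: [-0.0, 0.536, 0.844, -0.0]
wrist_force: [-2.9, -0.5, 4.2]
opening: 0.149
grasp_force: 59.4
```

Call:
carry_out --plan '[[[0, 0, 0, 0, 0, -0.08, 0], [0, 0, 0, 0, 0, -0.16, 0], [0, 0, 0, 0, 0, -0.24, 0], [0, 0, 0, 0, 0, -0.32, 0], [0, 0, 0, 0, 0, -0.4, 0]]]'

```text
time_s: 3.12
eef_pos: [0.5243, 0.4155, 0.0885]
eef_rot: [-0.0, 0.694, 0.72, -0.001]
wrist_force: [-6.8, -1.3, 6.0]
opening: 0.151
grasp_force: 59.8
```

Call:
carry_out --plan '[[[0, 0, 0, 0, 0, -0.08, 0], [0, 0, 0, 0, 0, -0.16, 0], [0, 0, 0, 0, 0, -0.24, 0], [0, 0, 0, 0, 0, -0.32, 0], [0, 0, 0, 0, 0, -0.4, 0]]]'

```text
time_s: 3.53
eef_pos: [0.5236, 0.4156, 0.0884]
eef_rot: [-0.001, 0.824, 0.567, -0.002]
wrist_force: [-9.0, -1.5, 6.8]
opening: 0.149
grasp_force: 60.0
```

Call:
carry_out --plan '[[[0, 0, 0, 0, 0, -0.1, 0], [0, 0, 0, 0, 0, -0.2, 0], [0, 0, 0, 0, 0, -0.3, 0], [0, 0, 0, 0, 0, -0.38, 0], [0, 0, 0, 0, 0, -0.408, 0]]]'

```text
time_s: 3.95
eef_pos: [0.5231, 0.416, 0.0884]
eef_rot: [-0.001, 0.921, 0.389, -0.002]
wrist_force: [-9.2, -0.3, 8.6]
opening: 0.153
grasp_force: 60.1
```

Call:
carry_out --plan '[[[0, 0, 0, 0, 0, 0, 0], [0, 0, 0, 0, 0, 0, 0], [0, 0, 0, 0, 0, 0, 0], [0, 0, 0, 0, 0, 0, 0], [0, 0, 0, 0, 0, 0, 0]]]'

```text
time_s: 4.37
eef_pos: [0.5231, 0.416, 0.0885]
eef_rot: [-0.001, 0.921, 0.391, -0.002]
wrist_force: [-10.0, -0.9, 7.6]
opening: 0.149
grasp_force: 60.1
```

Call:
carry_out --plan '[[[0, 0, 0, 0, 0, 0, 1], [0, 0, 0, 0, 0, 0, 1], [0, 0, 0, 0, 0, 0, 1], [0, 0, 0, 0, 0, 0, 1], [0, 0, 0, 0, 0, 0, 1]]]'

```text
time_s: 4.78
eef_pos: [0.5256, 0.4155, 0.0882]
eef_rot: [0.0, 0.921, 0.39, 0.0]
wrist_force: [0.8, -0.1, -0.0]
opening: 0.852
grasp_force: 0.0
```

Call:
carry_out --plan '[[[0, 0, 0.02, 0, 0, 0, 1], [0, 0, 0.06, 0, 0, 0, 1], [0, 0, 0.1, 0, 0, 0, 1], [0, 0, 0.14, 0, 0, 0, 1], [0, 0, 0.15, 0, 0, 0, 1]]]'

```text
time_s: 5.2
eef_pos: [0.5284, 0.4173, 0.247]
eef_rot: [-0.001, 0.921, 0.39, 0.006]
wrist_force: [0.5, 1.1, 1.2]
opening: 1.002
grasp_force: 0.0
```

```bash
python3 - <<'E'
from bench import *
from h import *
o=get_obs();print(o["time_s"],o["eef_pos"],o["eef_rot"],o["q"],o["opening"])
c=camera("wrist");np.savez("wrist3.npz",**c);cv2.imwrite("pics/w3.png",c["pixels"][:,:,::-1])
E
```

```text
5.2 [0.52839337 0.41725494 0.24700881] [-5.26974933e-04  9.20703812e-01  3.90215023e-01  6.03727923e-03] [ 4.92565140e-01  3.76352048e-01  1.33160609e+00 -5.66997134e-05
  1.42151410e+00  1.26162376e+00] 1.0016742514922468
```

View pics/w3.png

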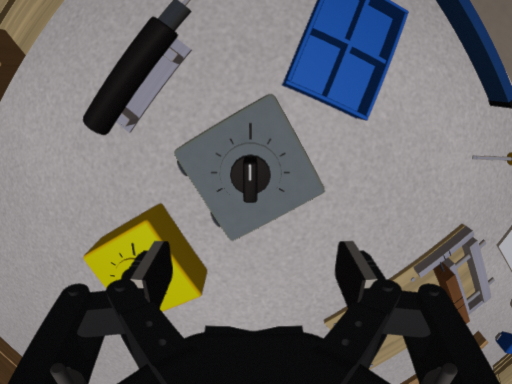

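The pointer at (250,172) lines up with the long mark at (250,130), so the dial is done. Now I move to the rail at (0.540, -0.393), yaw about -0.5°.

Call:
carry_out --plan '[[[0.004, -0.04, 0, 0, 0, -0.04, 1], [0.008, -0.08, 0, 0, 0, -0.08, 1], [0.012, -0.12, 0, 0, 0, -0.12, 1], [0.015, -0.16, 0, 0, 0, -0.16, 1], [0.015, -0.2, 0, 0, 0, -0.2, 1]]]'

```text
time_s: 5.67
eef_pos: [0.5401, 0.2137, 0.2372]
eef_rot: [0.0, 0.955, 0.296, -0.0]
wrist_force: [0.9, 0.0, 0.2]
opening: 0.999
grasp_force: 0.0
```

Call:
carry_out --plan '[[[0, -0.04, 0, 0, 0, -0.04, 1], [0, -0.08, 0, 0, 0, -0.08, 1], [0, -0.12, 0, 0, 0, -0.12, 1], [0, -0.16, 0, 0, 0, -0.16, 1], [0, -0.2, 0, 0, 0, -0.2, 1]]]'

```text
time_s: 6.08
eef_pos: [0.5396, 0.0138, 0.2374]
eef_rot: [-0.0, 0.98, 0.199, -0.0]
wrist_force: [0.6, 1.3, -0.6]
opening: 0.999
grasp_force: 0.0
```

Call:
carry_out --plan '[[[0, -0.04, 0, 0, 0, -0.04, 1], [0, -0.08, 0, 0, 0, -0.08, 1], [0, -0.12, 0, 0, 0, -0.12, 1], [0, -0.16, 0, 0, 0, -0.16, 1], [0, -0.2, 0, 0, 0, -0.2, 1]]]'

```text
time_s: 6.5
eef_pos: [0.5396, -0.1863, 0.2374]
eef_rot: [-0.0, 0.995, 0.1, -0.0]
wrist_force: [0.3, 1.0, 0.1]
opening: 0.996
grasp_force: 0.0
```

Call:
carry_out --plan '[[[0, -0.04, -0.01, 0, 0, -0.04, 1], [0, -0.08, -0.02, 0, 0, -0.08, 1], [0, -0.12, -0.02, 0, 0, -0.12, 1], [0, -0.16, -0.02, 0, 0, -0.16, 1], [0, -0.2, -0.02, 0, 0, -0.2, 1]]]'

```text
time_s: 6.92
eef_pos: [0.5394, -0.3861, 0.2167]
eef_rot: [-0.001, 1.0, -0.0, -0.001]
wrist_force: [-0.3, 0.8, 0.5]
opening: 1.001
grasp_force: 0.0
```

Call:
carry_out --plan '[[[0, -0.009, -0.01, 0, 0, -0.01, 1], [0, -0.009, -0.02, 0, 0, -0.01, 1], [0, -0.009, -0.03, 0, 0, -0.01, 1], [0, -0.009, -0.03, 0, 0, -0.01, 1], [0, -0.009, -0.03, 0, 0, -0.01, 1]]]'

```text
time_s: 7.33
eef_pos: [0.54, -0.3909, 0.1866]
eef_rot: [-0.001, 1.0, -0.003, -0.001]
wrist_force: [-0.1, -0.1, 0.6]
opening: 1.002
grasp_force: 0.0
```

```bash
python3 - <<'E'
from bench import *
from h import *
o=get_obs();print(o["time_s"],o["eef_pos"],o["eef_rot"],o["q"],o["opening"])
c=camera("wrist");np.savez("wrist4.npz",**c);cv2.imwrite("pics/w4.png",c["pixels"][:,:,::-1])
for h in [.04]:
  g=c["pixels"]
  hsv=cv2.cvtColor(g,cv2.COLOR_RGB2HSV);m=((hsv[...,1]>70)&(hsv[...,0]<25)&(hsv[...,2]>60)).astype(np.uint8)
  n,l,st,ce=cv2.connectedComponentsWithStats(m)
  for i in range(1,n):
    if st[i,4]>400:
        print(ce[i].round(),st[i])
E
```

```text
7.3333 [ 0.54002531 -0.39092353  0.18664155] [-0.0012995   0.99999391 -0.00305735 -0.00107144] [-8.04348516e-01  4.20541838e-01  1.39554085e+00  2.77266491e-04
  1.32886770e+00  7.72495658e-01] 1.0020851659470371
[368.  54.] [363   0   9  94 528]
[445.  55.] [  371     0   141   121 14727]
[ 20. 200.] [   0   61   50  204 4739]
[130. 124.] [ 114   81   42   86 1622]
[255. 170.] [ 245  106   21  132 2560]
[138. 218.] [ 117  184   45   84 2646]
[319. 295.] [ 295  269   51   56 1118]
```

View pics/w4.png

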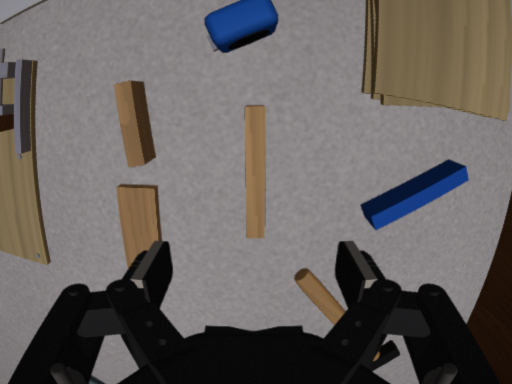

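The wrist view shows the long rail at (255,170), centred between the fingers (about 254). Next I descend and grasp it.

Call:
carry_out --plan '[[[0, -0.001, -0.03, 0, 0, 0, 1], [0, -0.001, -0.07, 0, 0, 0, 1], [0, -0.001, -0.11, 0, 0, 0, 1], [0, -0.001, -0.14, 0, 0, 0, 1], [0, -0.001, -0.16, 0, 0, 0, 1]]]'

```text
time_s: 7.8
eef_pos: [0.5395, -0.3917, 0.0253]
eef_rot: [-0.001, 1.0, -0.003, -0.001]
wrist_force: [-0.6, 0.6, -1.6]
opening: 1.002
grasp_force: 0.0
```

Call:
carry_out --plan '[[[0, 0, -0.008, 0, 0, 0, 1], [0, 0, -0.015, 0, 0, 0, 1], [0, 0, -0.015, 0, 0, 0, 0.5], [0, 0, -0.015, 0, 0, 0, 0], [0, 0, -0.015, 0, 0, 0, 0]]]'

```text
time_s: 8.22
eef_pos: [0.5416, -0.3954, 0.0156]
eef_rot: [0.001, 1.0, -0.004, 0.001]
wrist_force: [0.4, 0.4, 0.9]
opening: 0.602
grasp_force: 0.0
```

Call:
carry_out --plan '[[[0, 0, 0, 0, 0, 0, 0], [0, 0, 0, 0, 0, 0, 0], [0, 0, 0, 0, 0, 0, 0], [0, 0, 0, 0, 0, 0, 0], [0, 0, 0, 0, 0, 0, 0]]]'

```text
time_s: 8.63
eef_pos: [0.541, -0.3951, 0.0147]
eef_rot: [0.001, 1.0, -0.004, 0.001]
wrist_force: [-0.6, 0.9, 6.3]
opening: 0.224
grasp_force: 60.0
```

Call:
carry_out --plan '[[[0, 0, 0.02, 0, 0, 0, 0], [0, 0, 0.05, 0, 0, 0, 0], [0, 0.01, 0.08, 0, 0, 0, 0], [-0.005, 0.04, 0.1, 0, 0, 0, 0], [-0.01, 0.08, 0.1, 0, 0, 0, 0]]]'

```text
time_s: 9.05
eef_pos: [0.5327, -0.3184, 0.1191]
eef_rot: [0.004, 1.0, -0.006, 0.004]
wrist_force: [0.9, -1.3, -0.2]
opening: 0.221
grasp_force: 59.1
```

Call:
carry_out --plan '[[[-0.003, 0.035, 0, 0, 0, -0.02, 0], [-0.006, 0.07, 0, 0, 0, -0.04, 0], [-0.01, 0.105, 0, 0, 0, -0.07, 0], [-0.015, 0.14, 0, 0, 0, -0.1, 0], [-0.02, 0.175, 0, 0, 0, -0.113, 0]]]'

```text
time_s: 9.47
eef_pos: [0.5095, -0.1377, 0.1132]
eef_rot: [-0.0, 0.998, -0.062, -0.0]
wrist_force: [0.0, 0.4, -0.7]
opening: 0.221
grasp_force: 59.0
```

Call:
carry_out --plan '[[[-0.003, 0.035, 0, 0, 0, 0, 0], [-0.006, 0.07, 0, 0, 0, 0, 0], [-0.01, 0.105, 0, 0, 0, 0, 0], [-0.01, 0.14, 0, 0, 0, 0, 0], [-0.01, 0.154, 0, 0, 0, 0, 0]]]'

```text
time_s: 9.88
eef_pos: [0.499, 0.0184, 0.1131]
eef_rot: [-0.001, 0.998, -0.06, -0.001]
wrist_force: [-0.3, 0.7, -0.8]
opening: 0.221
grasp_force: 59.1
```

Call:
carry_out --plan '[[[0, 0, 0, 0, 0, 0, 0], [0, 0, 0, 0, 0, 0, 0], [0, 0, 0, 0, 0, 0, 0], [0, 0, 0, 0, 0, 0, 0], [0, 0, 0, 0, 0, 0, 0]]]'

```text
time_s: 10.3
eef_pos: [0.5004, 0.0135, 0.1133]
eef_rot: [0.0, 0.998, -0.061, -0.0]
wrist_force: [0.8, -0.8, 0.1]
opening: 0.225
grasp_force: 59.1
```

```bash
python3 - <<'E'
from bench import *
from h import *
o=get_obs();print(o["time_s"],o["eef_pos"],o["eef_rot"],o["wrist_force"],o["opening"])
for n in ["wrist","scene","side"]:
    c=camera(n);np.savez(n+"5.npz",**c);cv2.imwrite(f"pics/{n}5.png",c["pixels"][:,:,::-1])
E
```

```text
10.3 [0.5004084  0.01346808 0.1132618 ] [ 7.21260155e-05  9.98109642e-01 -6.14584253e-02 -6.47797161e-06] [ 0.7810454 -0.7839678  0.0736275] 0.22512818801640486
```

View pics/wrist5.png

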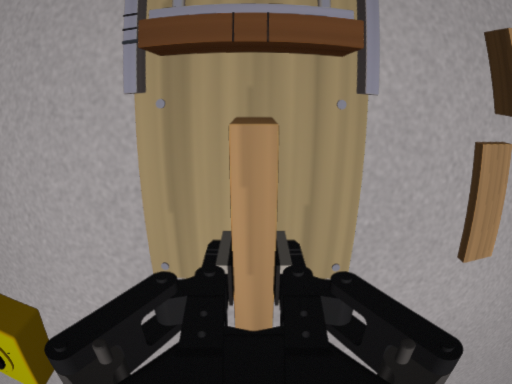

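The wrist view shows the rail held straight, with its far end at (254,120). The cross rail's lines are at (233,27) and (268,27), and the bed screws are near (161,104), (341,103), (165,266) and (335,268). Next I measure the misalignment.

```bash
python3 - <<'E'
from h import *
c=dict(np.load("wrist5.npz"));im=c["pixels"].astype(float);g=im.mean(2)
def ang(a,b):d=b-a;return np.degrees(np.arctan2(d[1],d[0])).round(2)
# screws: bluish-grey on tan bed: use blue-red
s=im[...,2]-im[...,0]
S=[]
for u,v in [(161,104),(341,103),(165,266),(335,268)]:
    w=np.clip(s[v-7:v+8,u-7:u+8]-np.median(s[v-7:v+8,u-7:u+8])-15,0,None);yy,xx=np.mgrid[v-7:v+8,u-7:u+8]
    p=fray(c,(w*xx).sum()/w.sum(),(w*yy).sum()/w.sum(),.012)[0];S.append(p);print("screw",p.round(4))
print("screw yaws",ang(S[2],S[0]),ang(S[3],S[1]),ang(S[1],S[0])-90,ang(S[3],S[2])-90,"mid",((S[0]+S[1])/2).round(4),((S[2]+S[3])/2).round(4))
# lines on top
L=[]
for v in range(18,38,2):
    r=[]
    for u0 in (233,268):
        seg=g[v,u0-5:u0+6];w=np.clip(np.median(seg)-seg-3,0,None);r.append((w*np.arange(u0-5,u0+6)).sum()/max(w.sum(),1e-9))
    p=fray(c,np.array(r),np.array([v,v]),.064);L.append(p.mean(0));
    if v in(20,28,36):print(v,np.round(r,1),p.round(4).tolist())
# front top edge of cross rail (brightness drop)
q=[]
for u in range(150,355,4):
    d=np.diff(g[34:58,u]);k=34+np.argmin(d)+.5;q.append(fray(c,u,k,.064)[0])
q=np.array(q);f=cv2.fitLine(q[:,:2].astype(np.float32),cv2.DIST_HUBER,0,1e-5,1e-5).ravel();print("front edge dir-90",np.degrees(np.arctan2(f[1],f[0])),f[2:],np.std(q,0))
# held rail top sides, top z = .1133-.0147+.040
e=[[],[]]
for v in range(135,225,5):
    row=im[v,:,0]-im[v,:,2];d=np.diff(row.astype(float))
    e[0].append(fray(c,222+np.argmax(abs(d[222:240]))+.5,v,.1386)[0]);e[1].append(fray(c,268+np.argmax(abs(d[268:288]))+.5,v,.1386)[0])
for k in e:
    k=np.array(k);f=cv2.fitLine(k[:,:2].astype(np.float32),cv2.DIST_HUBER,0,1e-5,1e-5).ravel();print("rail side",np.degrees(np.arctan2(f[1],f[0])),k[0],k[-1])
col=im[110:135,254].mean(1);print(col.round())
print("rail end top",fray(c,254,124,.1386),"depth pts")
W=None
E
```

```text
screw [0.5845 0.0815 0.012 ]
screw [ 0.5649 -0.0684  0.012 ]
screw [0.4287 0.1119 0.012 ]
screw [ 0.4059 -0.0587  0.012 ]
screw yaws -11.02 -3.49 -7.420000000000002 -7.6200000000000045 mid [0.5747 0.0065 0.012 ] [0.4173 0.0266 0.012 ]
20 [232.8 267.4] [[0.63, 0.0104, 0.064], [0.6272, -0.0113, 0.064]]
28 [232.5 267.5] [[0.6245, 0.0113, 0.064], [0.6217, -0.0106, 0.064]]
36 [232.7 267.4] [[0.6191, 0.0118, 0.064], [0.6164, -0.01, 0.064]]
front edge dir-90 82.59431 [0.61520386 0.00758574] [4.99046768e-03 3.84132834e-02 4.16333634e-17]
rail side -6.7748246 [0.56426815 0.01533798 0.1386    ] [0.52799363 0.01981861 0.1386    ]
rail side -7.2849054 [ 0.56184084 -0.00434041  0.1386    ] [5.25564303e-01 1.25204633e-04 1.38600000e-01]
[112. 112. 112. 113. 112. 111. 100.  73.  56.  56.  58.  58.  60.  75.
 107. 116. 118. 118. 117. 118. 118. 117. 118. 117. 117.]
rail end top [[0.56734134 0.0047721  0.1386    ]] depth pts
```

Call:
carry_out --plan '[[[0, 0.003, -0.02, 0, 0, -0.006, 0], [0, 0.003, -0.045, 0, 0, -0.006, 0], [0, 0.003, -0.065, 0, 0, -0.006, 0], [0, 0.003, -0.078, 0, 0, -0.006, 0], [0, 0.003, -0.082, 0, 0, -0.006, 0]]]'

```text
time_s: 10.87
eef_pos: [0.4984, 0.0176, 0.0289]
eef_rot: [-0.0, 0.998, -0.064, -0.002]
wrist_force: [-0.3, -0.7, -1.1]
opening: 0.223
grasp_force: 59.0
```

Call:
carry_out --plan '[[[0, 0, -0.002, 0, 0, 0, 0], [0, 0, -0.003, 0, 0, 0, 0], [0, 0, -0.004, 0, 0, 0, 0], [0, 0, -0.005, 0, 0, 0, 0], [0, 0, -0.005, 0, 0, 0, 0]]]'

```text
time_s: 11.28
eef_pos: [0.5009, 0.0175, 0.027]
eef_rot: [0.0, 0.998, -0.064, 0.001]
wrist_force: [0.4, -0.2, -0.6]
opening: 0.221
grasp_force: 59.0
```

Call:
carry_out --plan '[[[0, 0, -0.001, 0, 0, 0, 0], [0, 0, -0.001, 0, 0, 0, 0], [0, 0, -0.001, 0, 0, 0, 0], [0, 0, -0.001, 0, 0, 0, 0], [0, 0, -0.001, 0, 0, 0, 0]]]'

```text
time_s: 11.7
eef_pos: [0.5009, 0.0175, 0.0267]
eef_rot: [0.0, 0.998, -0.063, 0.001]
wrist_force: [-2.9, 1.1, 8.5]
opening: 0.224
grasp_force: 60.4
```

```bash
cat > m.py <<'E'
from bench import *
from h import *
import sys
t=sys.argv[1]
o=get_obs();print(o["time_s"],o["eef_pos"],o["eef_rot"],o["wrist_force"],o["opening"])
c=camera("wrist");np.savez(f"wrist{t}.npz",**c)
im=c["pixels"];cv2.imwrite(f"pics/w{t}.png",cv2.resize(im[0:190,100:400,::-1],None,fx=2.6,fy=2.6,interpolation=cv2.INTER_CUBIC))
E
python3 m.py 6
```

```text
11.7 [0.50093075 0.01754309 0.02670783] [ 1.48200903e-04  9.97984195e-01 -6.34597983e-02  6.15623600e-04] [-2.87353969  1.07016865  8.5187344 ] 0.22408217729858124
```

View pics/w6.png

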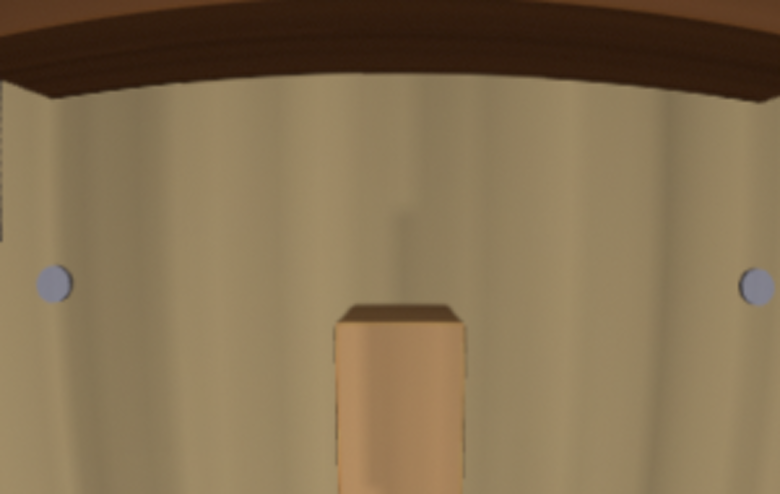

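The crop shows the rail end centred at x≈400. The screw midpoint is about 405 and the cross-rail ends are centred at about 406, so the rail is about 1.3 mm too far left. I correct that, ease the downward load and move forward.

Call:
carry_out --plan '[[[0, -0.0012, 0.0008, 0, 0, 0, 0], [0.008, -0.0022, 0.0008, 0, 0, 0, 0], [0.016, -0.0033, 0.0008, 0, 0, 0, 0], [0.024, -0.0043, 0.0008, 0, 0, 0, 0], [0.03, -0.0051, 0.0008, 0, 0, 0, 0]]]'

```text
time_s: 12.17
eef_pos: [0.5308, 0.0124, 0.0267]
eef_rot: [0.0, 0.998, -0.064, -0.0]
wrist_force: [-9.0, 1.8, 12.7]
opening: 0.225
grasp_force: 60.9
```

Call:
carry_out --plan '[[[0.003, -0.0004, 0, 0, 0, 0, 0], [0.006, -0.0008, 0, 0, 0, 0, 0], [0.009, -0.0012, 0, 0, 0, 0, 0], [0.012, -0.0015, 0, 0, 0, 0, 0], [0.012, -0.0015, 0, 0, 0, 0, 0]]]'

```text
time_s: 12.58
eef_pos: [0.543, 0.011, 0.0267]
eef_rot: [0.0, 0.998, -0.064, 0.0]
wrist_force: [-3.5, -0.1, 7.0]
opening: 0.225
grasp_force: 60.3
```

```bash
python3 - <<'E'
from bench import *
from h import *
o=get_obs();print(o["time_s"],o["eef_pos"],o["eef_rot"],o["wrist_force"],o["opening"])
y=.00035+(.6231-o["eef_pos"][0])*np.tan(np.radians(7.35));print("TCP left of axis mm",1e3*(o["eef_pos"][1]-y))
E
```

```text
12.5833 [0.54302436 0.01096222 0.02672036] [ 2.98624387e-05  9.97981673e-01 -6.35021820e-02  2.29901898e-04] [-3.4672616  -0.13104123  6.98330407] 0.22491232794626628
TCP left of axis mm 0.28325506051106975
```

Call:
carry_out --plan '[[[0.003, -0.0006, 0.0005, 0, 0, 0, 0], [0.006, -0.001, 0.0005, 0, 0, 0, 0], [0.009, -0.0014, 0.0005, 0, 0, 0, 0], [0.012, -0.0018, 0.0005, 0, 0, 0, 0], [0.015, -0.0022, 0.0005, 0, 0, 0, 0]]]'

```text
time_s: 13.0
eef_pos: [0.5554, 0.0092, 0.0267]
eef_rot: [-0.0, 0.998, -0.063, -0.003]
wrist_force: [-14.8, -0.0, 15.4]
opening: 0.221
grasp_force: 61.3
```

Call:
carry_out --plan '[[[0, 0, 0, 0, 0, 0, 0], [0, 0, 0, 0, 0, 0, 0], [0, 0, 0, 0, 0, 0, 0], [0, 0, 0, 0, 0, 0, 0], [0, 0, 0, 0, 0, 0, 0]]]'

```text
time_s: 13.42
eef_pos: [0.5563, 0.009, 0.0267]
eef_rot: [-0.0, 0.998, -0.063, -0.001]
wrist_force: [-8.2, 1.0, 9.0]
opening: 0.221
grasp_force: 60.7
```

```bash
cat > f.py <<'E'
from bench import *
from h import *
d=np.array([.9918,-.1279])
o=get_obs();F=o["wrist_force"];p=o["eef_pos"]
print(o["time_s"],p,o["eef_rot"],"along",F[:2]@d,"lat",F[:2]@[.1279,.9918],"z",F[2],"trq",o["torque"])
print("TCP left of axis mm",1e3*(p[1]-(.00035+(.6231-p[0])*.129)))
for n,r in [("scene",(.58,.70,-.1,.1)),("side",(.58,.70,-.1,.1))]:
    c=camera(n);W=pts(c)
    q=[W[(W[...,2]>.059)&(W[...,2]<.068)&(W[...,0]>.58)&(W[...,0]<.69)&(abs(W[...,1])<.09)]][0]
    print(n,rect(q),"along from jig0 centre mm",1e3*((rect(q)[0]/1e3-[.5548,.0081])@d))
E
python3 f.py
```

```text
13.4167 [0.55630111 0.00904096 0.02671897] [-8.28788029e-05  9.97983200e-01 -6.34629740e-02 -1.40587132e-03] along -8.309242293731838 lat -0.06067302291034921 z 8.973806581744421 trq [ 0.07589413  1.12289525 -0.01369912]
TCP left of axis mm 0.07390064255317907
scene (array([636.1,  -2.5]), array([150.4,  24.2]), np.float32(82.7), 238) along from jig0 centre mm 81.98908000000003
side (array([633. ,  -2.2]), array([149.9,  23.8]), np.float32(82.1), 173) along from jig0 centre mm 78.87613000000005
```

Call:
carry_out --plan '[[[0.002, -0.0003, 0, 0, 0, 0, 0], [0.004, -0.0005, 0, 0, 0, 0, 0], [0.006, -0.0008, 0, 0, 0, 0, 0], [0.008, -0.001, 0, 0, 0, 0, 0], [0.0085, -0.0011, 0, 0, 0, 0, 0]]]'

```text
time_s: 13.93
eef_pos: [0.5628, 0.0083, 0.0267]
eef_rot: [-0.0, 0.998, -0.063, -0.004]
wrist_force: [-19.1, 1.3, 19.5]
opening: 0.222
grasp_force: 61.8
```

Call:
carry_out --plan '[[[0, 0, 0, 0, 0, 0, 0], [0, 0, 0, 0, 0, 0, 0], [0, 0, 0, 0, 0, 0, 0], [0, 0, 0, 0, 0, 0, 0], [0, 0, 0, 0, 0, 0, 0]]]'

```text
time_s: 14.35
eef_pos: [0.5628, 0.0083, 0.0267]
eef_rot: [-0.0, 0.998, -0.063, -0.004]
wrist_force: [-16.9, 0.6, 17.8]
opening: 0.222
grasp_force: 61.8
```

```bash
python3 f.py; python3 - <<'E'
from bench import *
from h import *
a=camera("scene")["pixels"][190:265,205:325,::-1];b=camera("side")["pixels"][165:240,235:355,::-1]
cv2.imwrite("pics/s7.png",cv2.resize(np.hstack([a,b]),(800,250),interpolation=cv2.INTER_CUBIC))
E
```

```text
14.35 [0.56277193 0.00826909 0.02669932] [-1.88726286e-04  9.97984099e-01 -6.33595057e-02 -3.64367786e-03] along -16.83023704577555 lat -1.6102429040153892 z 17.76066931933285 trq [ 0.06120936  2.14061827 -0.1133232 ]
TCP left of axis mm 0.13677162848090874
scene (array([642.3,  -4.2]), array([150.4,  25.2]), np.float32(83.6), 237) along from jig0 centre mm 88.35567000000003
side (array([640.4,  -4.1]), array([151.2,  25.7]), np.float32(81.7), 181) along from jig0 centre mm 86.45846000000002
```

View pics/s7.png

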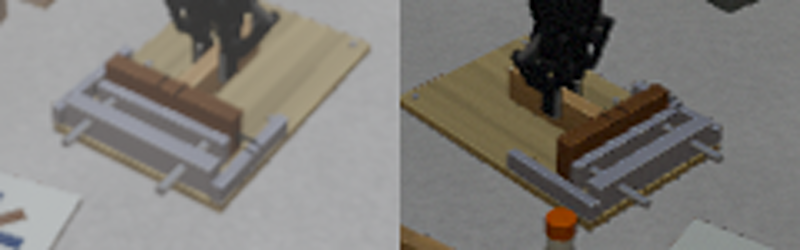

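Carriage travel is about 17 mm in both views (scene 17.0, side 17.4) and the rail is central between the lines. I ease the downward load a little and hold.

Call:
carry_out --plan '[[[0, 0, 0.0005, 0, 0, 0, 0], [0, 0, 0.0008, 0, 0, 0, 0], [0, 0, 0.0008, 0, 0, 0, 0], [0, 0, 0.0008, 0, 0, 0, 0], [0, 0, 0.0008, 0, 0, 0, 0]]]'

```text
time_s: 14.97
eef_pos: [0.5633, 0.0082, 0.0267]
eef_rot: [-0.0, 0.998, -0.063, -0.003]
wrist_force: [-12.3, -0.5, 8.4]
opening: 0.217
grasp_force: 60.3
```

Call:
carry_out --plan '[[[0, 0, 0, 0, 0, 0, 0], [0, 0, 0, 0, 0, 0, 0], [0, 0, 0, 0, 0, 0, 0], [0, 0, 0, 0, 0, 0, 0], [0, 0, 0, 0, 0, 0, 0]]]'

```text
time_s: 15.38
eef_pos: [0.5633, 0.0082, 0.0267]
eef_rot: [-0.0, 0.998, -0.063, -0.003]
wrist_force: [-12.1, 0.3, 8.6]
opening: 0.221
grasp_force: 60.3
```

```bash
python3 f.py
```

```text
15.3833 [0.56331087 0.00819962 0.02671626] [-2.32411919e-04  9.97979751e-01 -6.34624313e-02 -2.98044914e-03] along -12.050802724069369 lat -1.2376987527841925 z 8.622644664099678 trq [ 0.0876307   1.3974913  -0.14031681]
TCP left of axis mm 0.13681776339243695
scene (array([642.5,  -3.3]), array([150.1,  23.1]), np.float32(82.4), 243) along from jig0 centre mm 88.43892000000001
side (array([639. ,  -4.9]), array([150.5,  25.3]), np.float32(82.6), 180) along from jig0 centre mm 85.17226000000005
```

Steady at about 17 mm of travel, roughly 8.5 N on the spring. I hold for three more seconds.

Call:
carry_out --plan '[[[0, 0, 0, 0, 0, 0, 0], [0, 0, 0, 0, 0, 0, 0], [0, 0, 0, 0, 0, 0, 0], [0, 0, 0, 0, 0, 0, 0], [0, 0, 0, 0, 0, 0, 0]]]'

```text
time_s: 15.9
eef_pos: [0.5633, 0.0082, 0.0267]
eef_rot: [-0.0, 0.998, -0.063, -0.003]
wrist_force: [-10.8, 0.5, 8.3]
opening: 0.222
grasp_force: 60.3
```

Call:
carry_out --plan '[[[0, 0, 0, 0, 0, 0, 0], [0, 0, 0, 0, 0, 0, 0], [0, 0, 0, 0, 0, 0, 0], [0, 0, 0, 0, 0, 0, 0], [0, 0, 0, 0, 0, 0, 0]]]'

```text
time_s: 16.32
eef_pos: [0.5633, 0.0082, 0.0267]
eef_rot: [-0.0, 0.998, -0.063, -0.003]
wrist_force: [-11.9, 1.4, 8.5]
opening: 0.223
grasp_force: 60.3
```

Call:
carry_out --plan '[[[0, 0, 0, 0, 0, 0, 0], [0, 0, 0, 0, 0, 0, 0], [0, 0, 0, 0, 0, 0, 0], [0, 0, 0, 0, 0, 0, 0], [0, 0, 0, 0, 0, 0, 0]]]'

```text
time_s: 16.73
eef_pos: [0.5633, 0.0082, 0.0267]
eef_rot: [-0.0, 0.998, -0.063, -0.003]
wrist_force: [-11.7, 0.8, 8.0]
opening: 0.223
grasp_force: 60.3
```

Call:
carry_out --plan '[[[0, 0, 0, 0, 0, 0, 0], [0, 0, 0, 0, 0, 0, 0], [0, 0, 0, 0, 0, 0, 0], [0, 0, 0, 0, 0, 0, 0], [0, 0, 0, 0, 0, 0, 0]]]'

```text
time_s: 17.15
eef_pos: [0.5633, 0.0082, 0.0267]
eef_rot: [-0.0, 0.998, -0.063, -0.003]
wrist_force: [-11.6, 1.0, 8.6]
opening: 0.223
grasp_force: 60.3
```

Call:
carry_out --plan '[[[0, 0, 0, 0, 0, 0, 0], [0, 0, 0, 0, 0, 0, 0], [0, 0, 0, 0, 0, 0, 0], [0, 0, 0, 0, 0, 0, 0], [0, 0, 0, 0, 0, 0, 0]]]'

```text
time_s: 17.57
eef_pos: [0.5633, 0.0082, 0.0267]
eef_rot: [-0.0, 0.998, -0.063, -0.003]
wrist_force: [-11.6, 1.6, 8.8]
opening: 0.22
grasp_force: 60.3
```

Call:
carry_out --plan '[[[0, 0, 0, 0, 0, 0, 0], [0, 0, 0, 0, 0, 0, 0], [0, 0, 0, 0, 0, 0, 0], [0, 0, 0, 0, 0, 0, 0], [0, 0, 0, 0, 0, 0, 0]]]'

```text
time_s: 17.98
eef_pos: [0.5633, 0.0082, 0.0267]
eef_rot: [-0.0, 0.998, -0.063, -0.003]
wrist_force: [-12.4, 0.2, 8.7]
opening: 0.223
grasp_force: 60.3
```

Call:
carry_out --plan '[[[0, 0, 0, 0, 0, 0, 0], [0, 0, 0, 0, 0, 0, 0], [0, 0, 0, 0, 0, 0, 0], [0, 0, 0, 0, 0, 0, 0], [0, 0, 0, 0, 0, 0, 0]]]'

```text
time_s: 18.4
eef_pos: [0.5633, 0.0082, 0.0267]
eef_rot: [-0.0, 0.998, -0.063, -0.003]
wrist_force: [-11.3, 0.5, 9.0]
opening: 0.225
grasp_force: 60.3
```

```bash
python3 f.py; python3 -c "
from bench import *
print(hand_in())"
```

```text
18.4 [0.56329359 0.00819311 0.02672573] [-2.19413657e-04  9.97980665e-01 -6.34477045e-02 -2.98892774e-03] along -11.254456053042869 lat -0.9299087444707992 z 9.049475633171062 trq [ 0.00748108  1.36931033 -0.11392272]
TCP left of axis mm 0.12808489055125305
scene (array([ 6.162e+02, -1.000e-01]), array([151.8,  76.3]), np.float32(81.7), 235) along from jig0 centre mm 61.94530000000012
side (array([638.8,  -4.4]), array([151.2,  24.1]), np.float32(83.3), 177) along from jig0 centre mm 84.90994999999995
the job is handed in; nothing more can be done
None
```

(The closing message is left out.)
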